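Push the filter plug out of the pump's inlet nozzle with the ejector rod

TASK

Push the clogged filter plug out of the pump's inlet nozzle, which is clamped upright in the steel stand: take the slim ejector rod (not the thick drift) out of the wooden block, find the mouth of the nozzle's bore with a light touch of only a few newtons, and ease the plug down and out with the rod, slowly and steadily, so that it drops into the dish below; the bore is soft and the sintered plug is brittle, so force neither. Then draw the rod out, stand it back in its hole in the block, and leave the thick drift and the dish where they are.

Things in the scene. Friction and masses are not known exactly. Their poses are not given: they have to be found in the camera images.
- rod: Slim ejector rod, loose, 140 mm long, 0.12 kg: steel shaft 10 mm wide and 80 mm long (foot bevelled 1 mm), above it a dark grooved handle 16 mm wide and 60 mm long. It stands in one of the block's holes, leaning a few degrees to any side. Closing pads do not set it quite straight: in the hand its foot may be some 5 mm off to a side. Origin at the foot's centre, z up the rod.
- rod_foot (a point): Centre of the flat lower end of the slim rod (same point as the rod's origin), z along the rod towards the handle.
- rod_handle (a point): Middle of the slim rod's handle, on its axis, 110 mm above the foot; the handle reaches from 80 to 140 mm above the foot.
- thick_drift: The thick drift in the other hole of the block, to be left there: also 140 mm long, but with a shaft of 13.5 mm and a handle of 21 mm diameter; it does not fit the nozzle. Origin at the centre of its foot.
- hole_left (a point): Centre of the mouth of one hole of the fixed wooden block (50 x 130 x 55 mm), at its top face, 55 mm above the table. The hole is upright, 16 mm wide and 45 mm deep; its floor is 10 mm above the table. Either tool may stand in it.
- hole_right (a point): The same for the other hole, 80 mm from the first along the block.
- nozzle: Aluminium inlet nozzle, fixed upright by its flange on the stand's bar (bar top 62 mm, clamp screws 81 mm above the table). Origin on the bore's axis at the lower end, 48 mm above the table, z up. Height 68 mm. Bore from the top: 11.6 mm wide for 32 mm (0.6 mm bevel), then 17 mm wide to the open lower end. More than 10 N from the rod scores rim or bore: touch at 10 mm/s or slower.
- bore_mouth (a point): Centre of the bore's upper mouth, level with the rim, 116 mm above the table. The rim round it is flat, 21 mm across; the hose tail below it is 22 to 24 mm wide.
- plug: Sintered bronze plug, 15 mm wide, 24 mm long, held by three spring balls in the wide bore, its top at the step 32 mm below the mouth. A steady push of 6 to 16 N (it varies) moves it; after 22 mm (rod foot 54 mm below the mouth) it is free, the force vanishes and it drops into the dish. Over 20 N crushes it; drive it slower than 80 mm/s. Origin at its lower end's centre.
- plug_mid (a point): Middle of the filter plug, 12 mm above its origin.
- dish: White porcelain evaporating dish, loose, 64 mm across and 24 mm high, standing on the stand's base plate (10 mm thick) under the nozzle. Origin at the centre of its underside, z up.

How it is judged:
By the outcome, as a careful person would: the job done as asked, in the order asked, and still so for the second after the job is handed in, with the robot touching nothing.
It also fails if it takes over 72 s, if anything falls off the work surface, if the arm or the gripper's body presses on something with over 40 N, if the wrist force passes 120 N, or if a joint passes its speed limit or range.

ROBOT

A 6-joint arm with a two-finger parallel gripper is mounted at the origin on a cart in front of the work surface, level with it; the furniture and walls round the work are solid. World frame = base frame: x ahead of the robot, y to its left, z up, the work surface at z = 0. Lengths are in m, angles in degrees, forces in N, time in s.
With the tool pointing down it reaches from about 0.3 to 0.85 m from the base axis. Payload 4.2 kg.
Tool frame: the origin (TCP) lies between the finger pads; the fingertips stand 8 mm ahead of it and the grasp point (between the pads) lies 11 mm behind it; z points along the fingers, y is the direction in which the jaws open and shut (so a half turn about z gives the same grasp; the last joint's range is limited). The gripper opens to 91 mm and grips with 3 to 60 N. Pads are 32 mm wide; open, the fingers measure 118 mm over their backs; the gripper's body (76 mm by 178 mm) begins 60 mm behind the grasp point.
Start: joints at [-1.146, 18.312, 89.639, -0, 72.044, -1.146], TCP at [0.575, 0, 0.222] pointing down, gripper open.
Joint ranges: [-177.97, 177.97], [-48.28, 115.42], [12.27, 149.76], [-77.06, 257.06], [2.81, 150.46], [-146.56, 146.56]. Speed limits (degrees/s): [147.25, 147.25, 180, 180, 180, 180].

INTERFACE

Orientations are given as a 3x3 rotation matrix whose columns are the frame's x, y, z axes.
In Python, from station import robot, claw, kin, eyes gives the robot as it stands. Calls block until the motion is done:
- robot.reach(position, orientation): joint-space move of the TCP to a pose.
- robot.move_straight(position, rotation=None, rate=0.15, f_stop=None): straight line of the TCP; rotation=None keeps the orientation; rate is the mean speed in m/s. With f_stop (N) it stops when the force on the tool has changed by that much, and returns True; else False.
- robot.set_joints(angles): joint-space move.
- claw.grip(opening, grasp_force=None): finger opening in m; grasp_force is the grip in N (None keeps the last); returns when the fingers have stopped.
- robot.hold(seconds).
- kin.inverse_kinematics(position, orientation): joint angles nearest the present ones, or None.
- robot.sense(): the state.
- eyes.grab_frame(name): name is "scene" or "side" or "wrist"; returns the picture (480x640x3 uint8, red, green, blue); there is no depth.
- eyes.camera_model(name): a dict with "vfov" (degrees; the focal length in pixels is half the picture's height over the tangent of half this angle, whatever the lens; pixels are square), "cx", "cy" (the principal point, pixels), "k1" (the pictures are not rectified: a ray, as slopes to the right and down, at radius r is drawn at 1 + k1 r^2 times it, then the intrinsics apply), "cam_to_world" (4x4, takes a point from camera to world coordinates). Camera axes: x right, y down, z forward; pixel columns grow to the right and rows downward; lengths in m; the calibration is good to about 2 mm. A picture is of the moment at which its call begins: read the wrist's pose just before it. camera_model takes no time and is no camera call; for the wrist camera it gives the pose at the moment of the call.
A pose or a line that the arm cannot do raises robot.IKError and nothing moves.
- robot.hand_in(): hands the job in, once; it reports no verdict.
The state is a dict: "time": time; "joints": joint angles; "dq": joint speeds; "effort": joint torques, N m; "eef_pos": TCP position; "orientation": TCP orientation; "force": force on the tool from outside, world axes, zero at the start; "wrist_torque": the same for the moment, N m; "opening": finger opening in m.
Only numpy, scipy, OpenCV 4.12 (cv2) and the standard library are available. Lean on these libraries where they do the work, as an engineer would, in place of code of your own. Each camera call takes 0.05 s, during which the arm holds its last target.

## Working session

There is one attempt and no reset: what is moved stays moved. The work goes in short steps, each a Python script; the robot and the scene stay as the last script left them, time stands still between calls to the robot, and variables do not carry over. Pictures are saved under pics/ and viewed, and the job is handed in when it is done.

```bash
ls; mkdir -p pics; cat > h.py <<'E'
import numpy as np, cv2
from station import robot, claw, kin, eyes
def snap(n,f):
    m=eyes.camera_model(n); im=eyes.grab_frame(n); cv2.imwrite(f'pics/{f}.png',im[:,:,::-1]); return m,im
def K(m):
    f=240/np.tan(np.radians(m['vfov'])/2); return np.array([[f,0,m['cx']],[0,f,m['cy']],[0,0,1.]]),np.array([m['k1'],0,0,0.])
def ray(m,uv):
    k,d=K(m); p=cv2.undistortPointsIter(np.array([[uv]],float),k,d,None,None,(3,50,1e-10))[0,0]
    T=np.array(m['cam_to_world']); v=T[:3,:3]@np.array([p[0],p[1],1]); return T[:3,3],v
def atz(m,uv,z):
    o,v=ray(m,uv); return o+v*(z-o[2])/v[2]
def proj(m,P):
    k,d=K(m); T=np.linalg.inv(np.array(m['cam_to_world'])); r,_=cv2.Rodrigues(T[:3,:3])
    return cv2.projectPoints(np.array(P,float).reshape(-1,1,3),r,T[:3,3],k,d)[0][:,0]
def tri(obs):
    A=np.zeros((3,3));b=np.zeros(3)
    for m,uv in obs:
        o,v=ray(m,uv);v=v/np.linalg.norm(v);P=np.eye(3)-np.outer(v,v);A+=P;b+=P@o
    return np.linalg.solve(A,b)
E
python3 - <<'E'
from h import *
for n in ['scene','side','wrist']:
    m,_=snap(n,n+'0'); print(n,{k:np.round(v,3).tolist() for k,v in m.items()})
s=robot.sense();print(s['time'],s['orientation'],s['force'])
E
```

```text
pics
scene {'vfov': 43.315, 'cx': 324.853, 'cy': 243.003, 'k1': -0.151, 'cam_to_world': [[0.891, -0.255, 0.375, 0.003], [-0.453, -0.475, 0.754, -0.935], [-0.014, -0.842, -0.539, 0.759], [0.0, 0.0, 0.0, 1.0]]}
side {'vfov': 51.927, 'cx': 321.789, 'cy': 244.623, 'k1': -0.117, 'cam_to_world': [[0.904, -0.258, 0.341, 0.078], [-0.427, -0.585, 0.69, -0.816], [0.022, -0.769, -0.639, 0.85], [0.0, 0.0, 0.0, 1.0]]}
wrist {'vfov': 64.951, 'cx': 316.605, 'cy': 242.37, 'k1': -0.04, 'cam_to_world': [[1.0, 0.001, -0.001, 0.575], [0.0, -0.971, -0.238, 0.067], [-0.001, 0.238, -0.971, 0.385], [0.0, 0.0, 0.0, 1.0]]}
0.15 [[-1.26797322e-05  9.99999202e-01 -1.26355986e-03]
 [ 1.00000000e+00  1.26775216e-05 -1.75749327e-06]
 [-1.74147306e-06 -1.26355988e-03 -9.99999202e-01]] [-0.36571693 -0.20277399  0.20456176]
```

View pics/scene0.png

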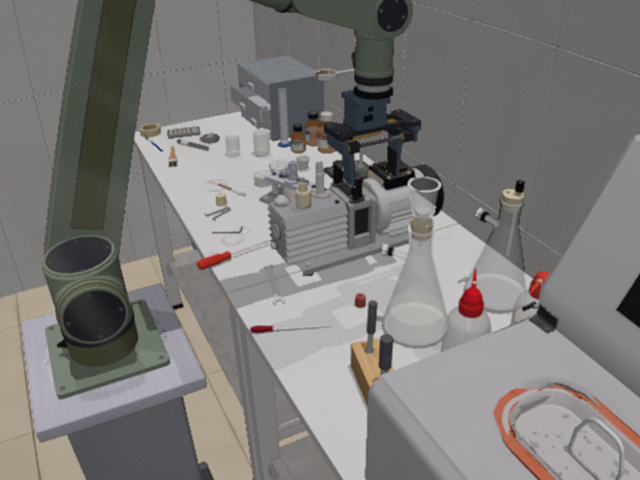

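View pics/side0.png

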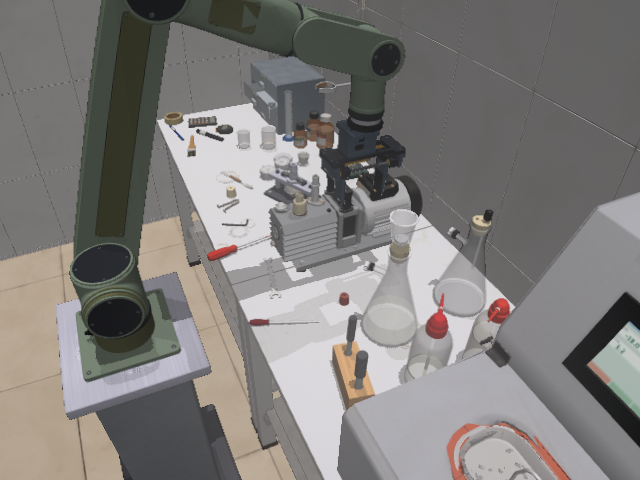

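View pics/wrist0.png

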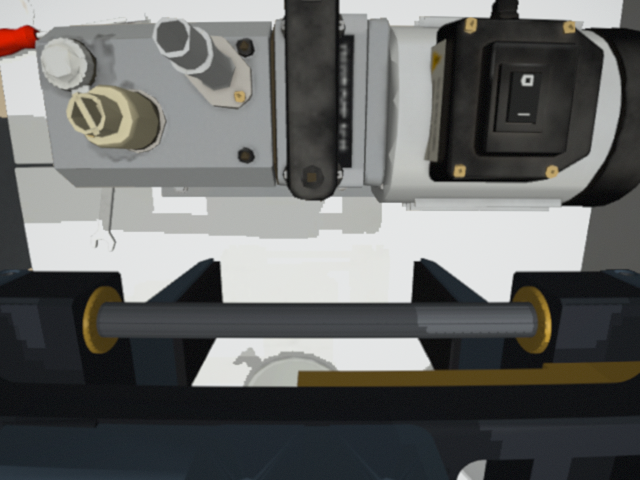

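```bash
python3 - <<'E'
import cv2,numpy as np
a=cv2.imread('pics/side0.png');b=cv2.imread('pics/scene0.png')
p=np.hstack([cv2.resize(a[130:220,240:340],(400,360),interpolation=cv2.INTER_CUBIC),cv2.resize(b[130:220,240:340],(400,360),interpolation=cv2.INTER_CUBIC)])
cv2.imwrite('pics/c1.png',p)
p=np.hstack([cv2.resize(a[300:420,310:410],(400,480),interpolation=cv2.INTER_CUBIC),cv2.resize(b[290:410,330:430],(400,480),interpolation=cv2.INTER_CUBIC)])
cv2.imwrite('pics/c2.png',p)
E
```

```text
(no output)
```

View pics/c1.png

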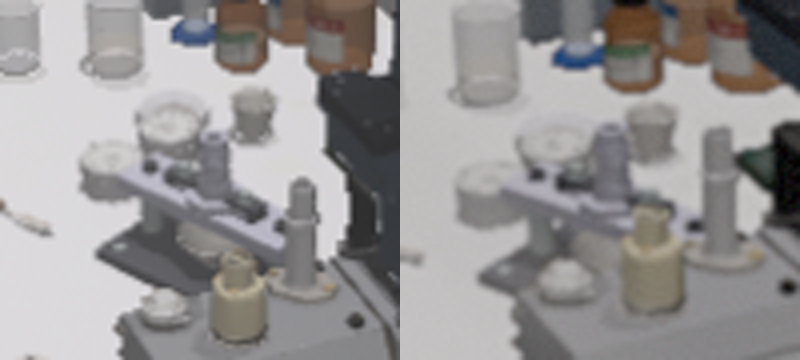

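View pics/c2.png

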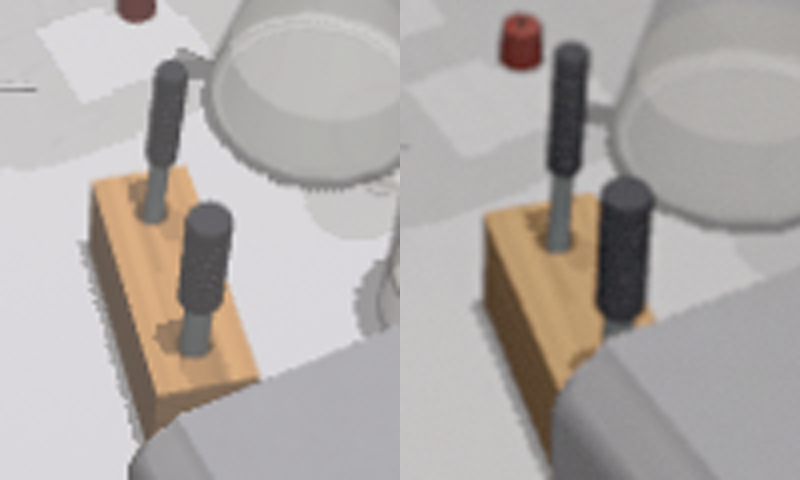

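```bash
python3 - <<'E'
from h import *
S=eyes.camera_model('side');C=eyes.camera_model('scene')
for nm,a,b,z in [('mouth',(293.3,163.2),(292.5,162),.116),('rodtop',(353,317),(373,302),.149),('rodentry',(348.3,354),(369.5,352),.055),('drifttop',(362.3,353.5),(386.5,337),.149),('driftentry',(359,388),(384,374),.055)]:
    print(nm,atz(S,a,z).round(4),atz(C,b,z).round(4),tri([(S,a),(C,b)]).round(4))
for n,(x,y) in [('blockcornerL',(333.5,346)),('cornerR',(357,342)),('near',(375,394)),('nearL',(349,399))]: print(n,atz(S,(x,y),.055).round(4))
E
```

```text
mouth [0.5528 0.3463 0.116 ] [0.551 0.341 0.116] [0.5609 0.365  0.104 ]
rodtop [ 0.4148 -0.2775  0.149 ] [ 0.4166 -0.2765  0.149 ] [ 0.413  -0.2813  0.1536]
rodentry [ 0.4048 -0.2892  0.055 ] [ 0.4052 -0.29    0.055 ] [ 0.4057 -0.2884  0.0536]
drifttop [ 0.3892 -0.3608  0.149 ] [ 0.3909 -0.3597  0.149 ] [ 0.3873 -0.3644  0.1542]
driftentry [ 0.386  -0.3689  0.055 ] [ 0.3995 -0.3462  0.055 ] [ 0.3542 -0.4143  0.1361]
blockcornerL [ 0.3867 -0.2587  0.055 ]
cornerR [ 0.4353 -0.2694  0.055 ]
near [ 0.407  -0.3933  0.055 ]
nearL [ 0.3577 -0.3824  0.055 ]
```

```bash
python3 - <<'E'
from h import *
S=eyes.camera_model('side');C=eyes.camera_model('scene')
for nm,a,b in [('funneltop',(403,220),(424,187)),('flaskneck',(400,250),(422,225)),('pipe',(315,176),(320,163)),('filler',(299,195),(303,183)),('wash bottle tip',(441,297),(474,270))]:
    print(nm,tri([(S,a),(C,b)]).round(3))
print('flask base',atz(S,(388,325),0).round(3),atz(S,(363,325),0).round(3),atz(S,(414,325),0).round(3))
print('box corner',atz(S,(395,400),.2),atz(S,(345,420),.0),atz(S,(345,420),.2))
E
```

```text
funneltop [ 0.539 -0.224  0.305]
flaskneck [ 0.54  -0.227  0.234]
pipe [0.513 0.109 0.217]
filler [0.454 0.07  0.201]
wash bottle tip [ 0.554 -0.351  0.213]
flask base [ 0.548 -0.218  0.   ] [ 0.496 -0.194  0.   ] [ 0.602 -0.243  0.   ]
box corner [ 0.36930431 -0.49258711  0.2       ] [ 0.34846992 -0.39063732  0.        ] [ 0.28485312 -0.49068551  0.2       ]
```

```bash
python3 - <<'E'
from h import *
R=np.array([[-1,0,0],[0,1,0],[0,0,-1.]])
robot.move_straight([.56,0,.37],rate=.3)
robot.reach([.47,-.285,.37],R)
s=robot.sense();print(s['time'],s['eef_pos'],s['joints'],s['force'])
m,_=snap('wrist','w1'); np.save('w1.npy',m['cam_to_world'])
E
```

```text
2.6333 [ 0.47013046 -0.28465207  0.36951055] [-3.23989238e+01  1.29370724e+01  7.63357469e+01  1.02285060e-02
  9.07814195e+01 -1.22407400e+02] [-0.1746289   0.31921464 -0.59272582]
```

View pics/w1.png

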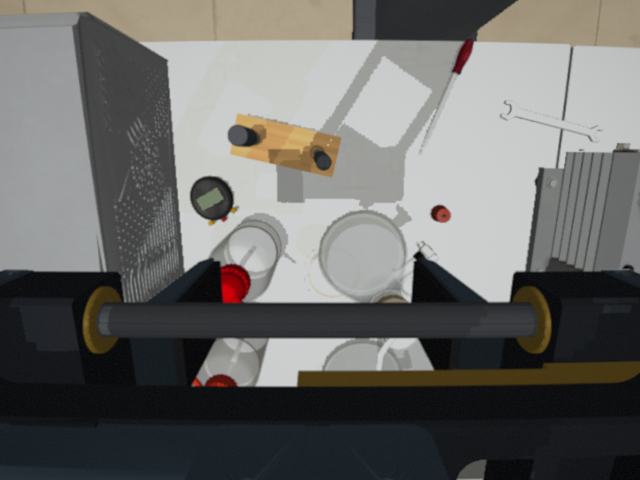

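```bash
python3 - <<'E'
import cv2
a=cv2.imread('pics/w1.png')
cv2.imwrite('pics/c3.png',cv2.resize(a[100:190,220:350],(780,540),interpolation=cv2.INTER_CUBIC))
E
```

```text
(no output)
```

View pics/c3.png

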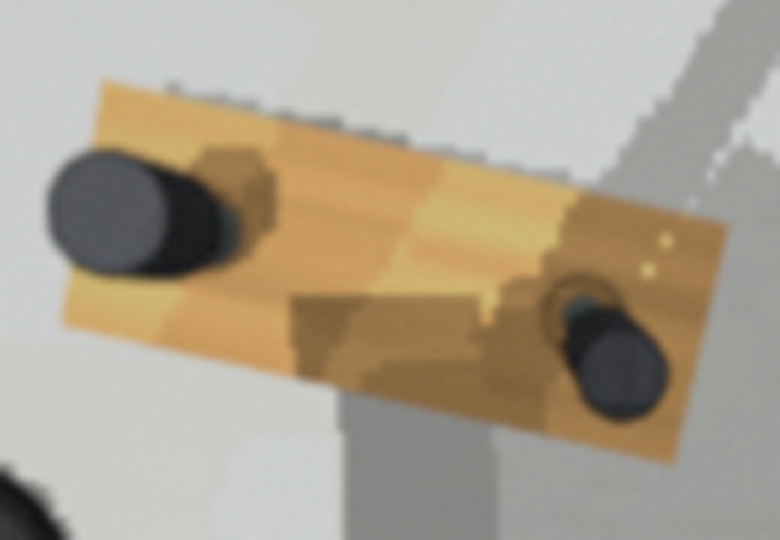

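```bash
python3 - <<'E'
from h import *
m=eyes.camera_model('wrist'); 
f=lambda x,y,z: atz(m,(220+x/6,100+y/6),z)
c=[f(x,y,.055) for x,y in [(105,80),(727,225),(675,463),(63,325)]]
ctr=np.mean(c,0); d=(c[1]+c[2]-c[0]-c[3]);L=np.linalg.norm(d)/2;d/=np.linalg.norm(d)
print(np.round(c,4),ctr,L,d); print('holes',ctr+.04*d,ctr-.04*d)
print('ring',f(583,309,.055)); print('top',f(622,372,.15),'entry',f(577,308,.055)); print('drift top',f(107,213,.15))
np.savez('w1.npz',hole=f(583,309,.055),d=d)
E
```

```text
[[ 0.3607 -0.3796  0.055 ]
 [ 0.3892 -0.2537  0.055 ]
 [ 0.4374 -0.2638  0.055 ]
 [ 0.4091 -0.3905  0.055 ]] [ 0.39908723 -0.32189853  0.055     ] 0.12944521247951626 [2.19522215e-01 9.75607502e-01 2.14419484e-16]
holes [ 0.40786811 -0.28287423  0.055     ] [ 0.39030634 -0.36092283  0.055     ]
ring [ 0.40600453 -0.28308306  0.055     ]
top [ 0.41578087 -0.27685144  0.15      ] entry [ 0.40580437 -0.28431825  0.055     ]
drift top [ 0.39012294 -0.36126902  0.15      ]
```

```bash
python3 - <<'E'
from h import *
top=np.array([.4155,-.277,.149]);ent=np.array([.4058,-.2845,.055])
a=top-ent;a/=np.linalg.norm(a);print(np.degrees(np.arccos(a[2])))
z=-a;y=np.array([0,1.,0]);y-=z*(y@z);y/=np.linalg.norm(y);x=np.cross(y,z);R=np.stack([x,y,z],1)
T=top-.039*a
claw.grip(.06,20)
robot.reach(T+a*.075,R)
st=robot.move_straight(T,R,rate=.1,f_stop=6)
s=robot.sense();print(st,s['time'],s['eef_pos'],s['force'])
np.savez('g.npz',R=R,a=a,T=T)
snap('side','s2');m,_=snap('wrist','w2')
E
python3 - <<'E'
import cv2,numpy as np
a=cv2.imread('pics/w2.png');b=cv2.imread('pics/s2.png')
cv2.imwrite('pics/c4.png',np.hstack([cv2.resize(a[100:340,200:440],(400,400)),cv2.resize(b[260:420,290:450],(400,400))]))
E
```

```text
7.431678710024498
False 5.025 [ 0.4121117  -0.28043127  0.11095801] [-0.33649682  0.44085512 -0.17363607]
```

View pics/c4.png

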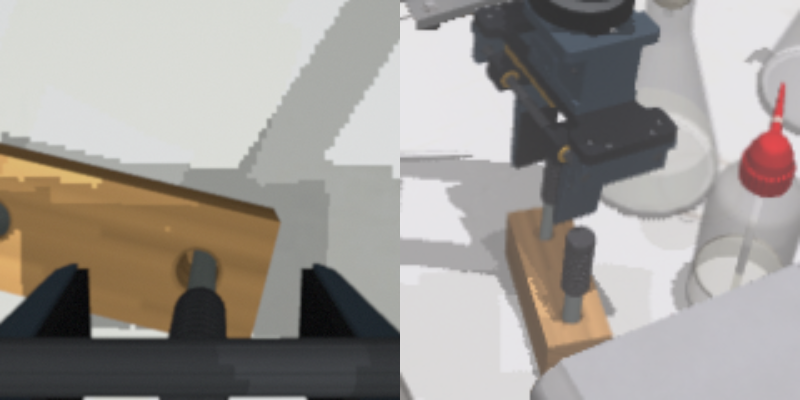

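```bash
python3 - <<'E'
from h import *
m=eyes.camera_model('wrist');print('hole',atz(m,(200+197*.6,100+270*.6),.055))
g=np.load('g.npz')
claw.grip(0.0,45); s=robot.sense();print(s['opening'],s['force'],s['time'])
robot.move_straight(g['T']+g['a']*.06,g['R'],rate=.08)
s=robot.sense();print(s['eef_pos'],s['force'])
R=np.array([[-1,0,0],[0,1,0],[0,0,-1.]])
robot.move_straight([.40,-.25,.34],R,rate=.15)
s=robot.sense();print(s['opening'],s['eef_pos'],s['force'],s['time'])
snap('side','s3');snap('scene','f3');m,_=snap('wrist','w3');np.save('m3.npy',m['cam_to_world'])
E
python3 - <<'E'
import cv2,numpy as np
a=cv2.imread('pics/w3.png');b=cv2.imread('pics/s3.png')
cv2.imwrite('pics/c5.png',np.hstack([cv2.resize(a[200:320,260:380],(400,400),interpolation=cv2.INTER_CUBIC),cv2.resize(b[190:390,240:440],(400,400))]))
E
```

```text
hole [ 0.40651453 -0.28344924  0.055     ]
0.01511089089671031 [1.16500749 0.10136033 0.17495491] 5.875
[ 0.4173288  -0.27513768  0.16940796] [-0.84438911  0.33583561 -1.21339219]
0.015577847763246062 [ 0.39973544 -0.24979831  0.3389928 ] [ 0.29181667  0.75842415 -1.19236964] 8.075
```

View pics/c5.png

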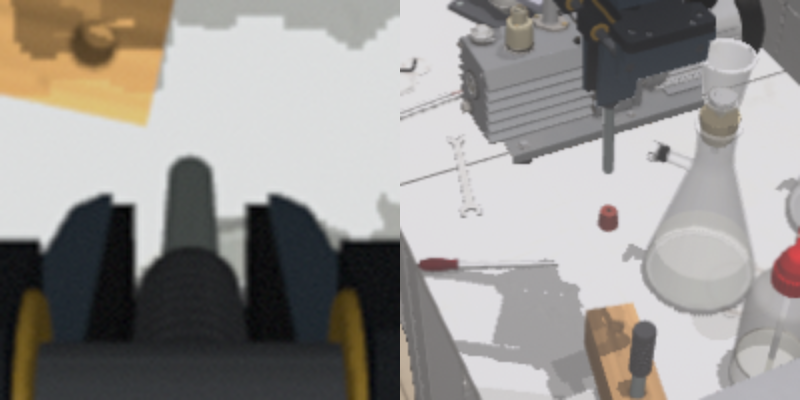

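```bash
python3 - <<'E'
from h import *
im=cv2.imread('pics/w3.png',0).astype(int)
print(im[240:256,315:319].mean(1).round())
for r in [252,256,260,264,268]: print(r,im[r,305:331])
print(im[268:284,317])
E
```

```text
[220. 220. 220. 220. 220. 218. 186. 110.  67.  66.  68.  67.  68.  68.
  69.  67.]
252 [221 220 221 222 210 145  82  64  67  70  68  69  68  69  68  67  64  68
 123 201 221 221 220 220 220 220]
256 [221 221 221 222 202 127  69  65  68  68  69  67  68  67  69  68  65  65
 100 174 214 221 221 220 221 219]
260 [220 221 222 214 167  98  66  65  68  69  68  68  69  67  68  68  67  64
  85 149 208 221 221 220 220 220]
264 [220 221 223 210 143  81  64  66  69  68  68  68  66  67  69  69  68  65
  71 123 193 210 212 211 211 210]
268 [221 221 222 203 127  71  66  67  68  70  68  67  67  69  69  69  69  66
  64  78 114 133 139 136 138 145]
[67 68 68 68 69 61 39 30 32 35 32 35 34 38 32 37]
```

```bash
python3 - <<'E'
from h import *
a=cv2.imread('pics/w3.png');cv2.imwrite('pics/c6.png',cv2.resize(a[235:300,285:350],(780,600)[::-1] if 0 else (600,600),interpolation=cv2.INTER_NEAREST))
E
```

```text
(no output)
```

View pics/c6.png

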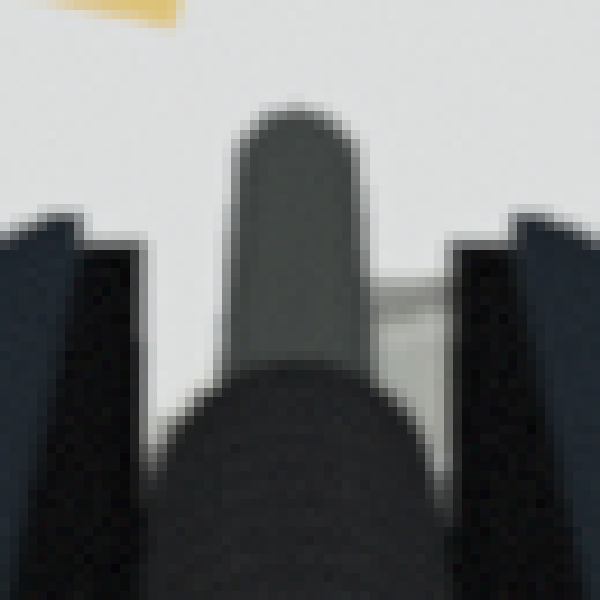

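```bash
cat > foot.py <<'E'
from h import *
from scipy.optimize import least_squares
# camera in tool frame from the present pose
def cam_in_tool(m,s):
    T=np.eye(4);T[:3,:3]=s['orientation'];T[:3,3]=s['eef_pos'];return np.linalg.inv(T)@np.array(m['cam_to_world'])
def rodpts(p,d=.101):
    # p: foot x,y in tool; slope sx,sy (tool offset per m going up the rod)
    fx,fy,sx,sy=p
    f=lambda s,r,th: np.array([fx+sx*s+r*np.cos(th),fy+sy*s+r*np.sin(th),d-s])
    return f
def model(p,mt,d=.101):
    f=rodpts(p,d); th=np.linspace(-np.pi,np.pi,181)
    def P(pts): return proj(mt,pts)
    tip=min(P([f(0,.004,t) for t in th])[:,1].min(),P([f(.001,.005,t) for t in th])[:,1].min())
    hb=P([f(.080,.008,t) for t in th])[:,1].min()
    pts=[]
    for s in np.linspace(.001,.08,60):
        q=P([f(s,.005,t) for t in th[::3]]); pts.append((q[:,1].mean(),q[:,0].min(),q[:,0].max(),))
    # extreme columns vs row: silhouette lines
    A=[];B=[]
    for s in np.linspace(.001,.08,30):
        q=P([f(s,.005,t) for t in th]); i=q[:,0].argmin();j=q[:,0].argmax();A.append(q[i]);B.append(q[j])
    A=np.array(A);B=np.array(B)
    oa=A[:,1].argsort();ob=B[:,1].argsort()
    return tip,hb,lambda r:(np.interp(r,A[oa,1],A[oa,0]),np.interp(r,B[ob,1],B[ob,0]))
def fit(mt,tip,hb,rows,d=.101):
    def res(p):
        t,h,e=model(p,mt,d); o=[t-tip,h-hb]
        for r,l,rr in rows: a,b=e(r);o.append((a+b-l-rr)/2)
        return o
    return least_squares(res,[0,0,0,0],x_scale=[.001,.001,.01,.01],diff_step=1e-4 if 0 else None)
E
python3 - <<'E'
from foot import *
m=eyes.camera_model('wrist');s=robot.sense();mt=dict(m);mt['cam_to_world']=cam_in_tool(m,s);np.save('camtool.npy',mt['cam_to_world'])
print(np.round(mt['cam_to_world'],4))
for d in (.098,.101,.104):
  r=fit(mt,246.57,273.5,[(252,310.03,323.26),(256,309.8,323.58),(264,309.0,324.25)],d);p=r.x
  print(d,p.round(4),'top/grasp',(p[:2]+p[2:]*.112).round(4),'deg',np.degrees(p[2:]).round(2),r.fun.round(2))
  t,h,e=model(p,mt,d);print(e(252),e(264))
E
```

```text
[[ 3.000e-04 -9.709e-01 -2.396e-01  6.640e-02]
 [ 1.000e+00  2.000e-04  8.000e-04  4.000e-04]
 [-7.000e-04 -2.396e-01  9.709e-01 -1.633e-01]
 [ 0.000e+00  0.000e+00  0.000e+00  1.000e+00]]
0.098 [-0.006   0.0006  0.0426 -0.0017] top/grasp [-0.0012  0.0005] deg [ 2.44 -0.09] [ 0.    0.    0.02 -0.03  0.01]
(np.float64(309.686178914295), np.float64(323.6500261251915)) (np.float64(308.7964430821938), np.float64(324.46897822915145))
0.101 [-0.0068  0.0006  0.0397 -0.0017] top/grasp [-0.0023  0.0005] deg [ 2.27 -0.09] [ 0.    0.    0.02 -0.03  0.01]
(np.float64(309.7653386070245), np.float64(323.5707827394814)) (np.float64(308.88987939283373), np.float64(324.3759559581258))
0.104 [-0.0075  0.0006  0.0367 -0.0016] top/grasp [-0.0034  0.0005] deg [ 2.1  -0.09] [ 0.    0.    0.02 -0.03  0.01]
(np.float64(309.8427206508098), np.float64(323.49331508924234)) (np.float64(308.9812775295488), np.float64(324.2849597762494))
```

```bash
python3 - <<'E'
from foot import *
s=robot.sense();R=np.array(s['orientation']);T=np.array(s['eef_pos'])
for n,fn in [('side','s3'),('scene','f3')]:
    m=eyes.camera_model(n);im=cv2.imread(f'pics/{fn}.png',0)
    for p in ([-.0068,.0006,.0397,-.0017],[0,0,0,0]):
        f=rodpts(p);pts=[T+R@f(q,0,0) for q in (0,.04,.08)];print(n,proj(m,pts).round(1).tolist())
    c=proj(m,[T+R@np.array([-.006,0,.06])])[0].astype(int)
    o=im[c[1]-25:c[1]+30,c[0]-20:c[0]+20];print(c)
    cv2.imwrite(f'pics/z{n}.png',cv2.resize(cv2.imread(f'pics/{fn}.png')[c[1]-30:c[1]+30,c[0]-20:c[0]+20],(400,600),interpolation=cv2.INTER_NEAREST))
cv2.imwrite('pics/z.png',np.hstack([cv2.imread('pics/zside.png'),cv2.imread('pics/zscene.png')]))
E
```

```text
side [[344.7, 274.7], [345.2, 258.4], [345.6, 241.1]]
side [[341.5, 276.0], [342.7, 259.4], [343.9, 241.8]]
[345 258]
scene [[360.3, 249.6], [359.9, 228.1], [359.5, 205.6]]
scene [[356.7, 250.9], [357.1, 229.1], [357.6, 206.3]]
[360 227]
```

View pics/z.png

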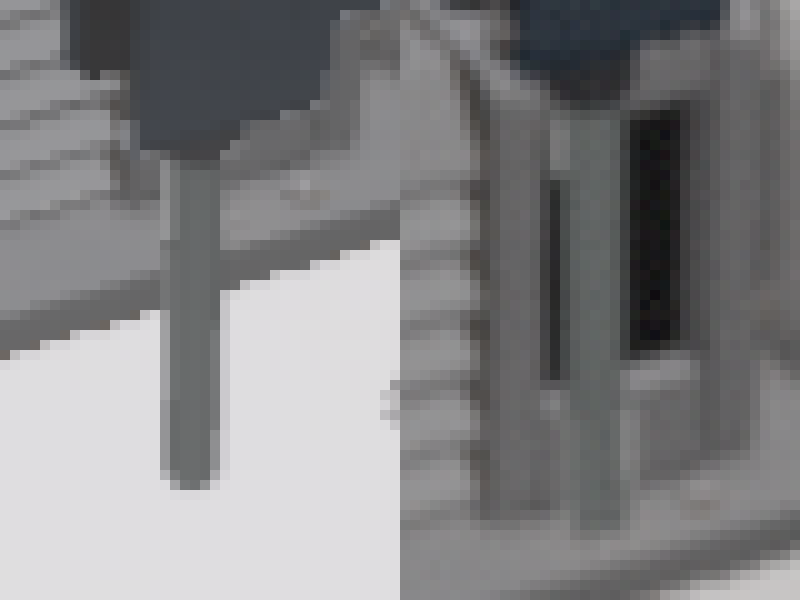

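```bash
cat > ins.py <<'E'
from foot import *
P=np.array([-.0068,.0006,.0400,-.0017]);D=.101
def Rup(p=P,R0=np.array([[-1,0,0],[0,1,0],[0,0,-1.]])):
    a=np.array([p[2],p[3],-1.]);a/=np.linalg.norm(a);w=R0@a  # rotate w onto up
    v=np.cross(w,[0,0,1]);n=np.linalg.norm(v);q=v/n*np.arcsin(n) if n>1e-9 else v
    return cv2.Rodrigues(q)[0]@R0
def tcp(foot,p=P): return np.array(foot)-Rup(p)@np.array([p[0],p[1],D])
def footnow(p=P):
    s=robot.sense();return np.array(s['eef_pos'])+np.array(s['orientation'])@np.array([p[0],p[1],D])
E
python3 - <<'E'
from ins import *
R=Rup();print(R.round(4))
robot.move_straight([.40,-.22,.38],R,rate=.15)
t=tcp([.582,.344,.16]);t2=t.copy();t2[2]=.38
robot.move_straight(t2,R,rate=.25)
robot.move_straight(t,R,rate=.15)
robot.hold(.3)
s=robot.sense();print(s['time'],s['eef_pos'],s['force'],footnow())
m,_=snap('wrist','w4');np.save('m4.npy',m['cam_to_world']);snap('side','s4');snap('scene','f4')
E
```

```text
[[-0.9992 -0.     -0.04  ]
 [ 0.      1.     -0.0017]
 [ 0.04   -0.0017 -0.9992]]
12.4667 [0.57943615 0.3436758  0.26184491] [-0.39325296  0.45656275 -0.99237768] [0.58229656 0.34416338 0.16065607]
```

View pics/w4.png

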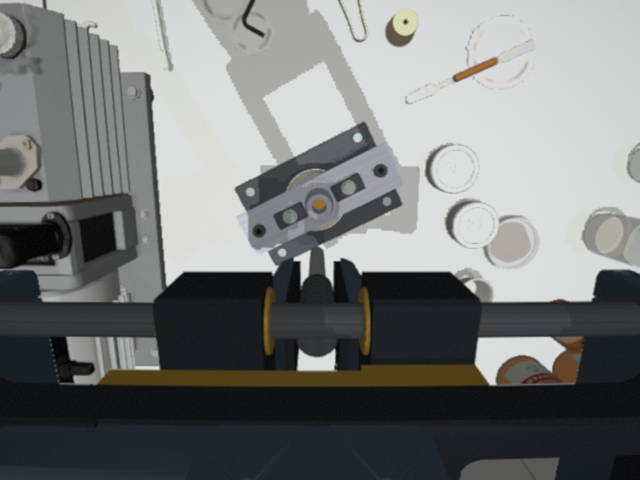

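```bash
python3 - <<'E'
from ins import *
im=cv2.imread('pics/w4.png');cv2.imwrite('pics/c7.png',cv2.resize(im[170:270,270:370],(600,600),interpolation=cv2.INTER_CUBIC))
m=eyes.camera_model('wrist');print(atz(m,(319,204),.116))
E
```

```text
[0.55087382 0.34596121 0.116     ]
```

View pics/c7.png

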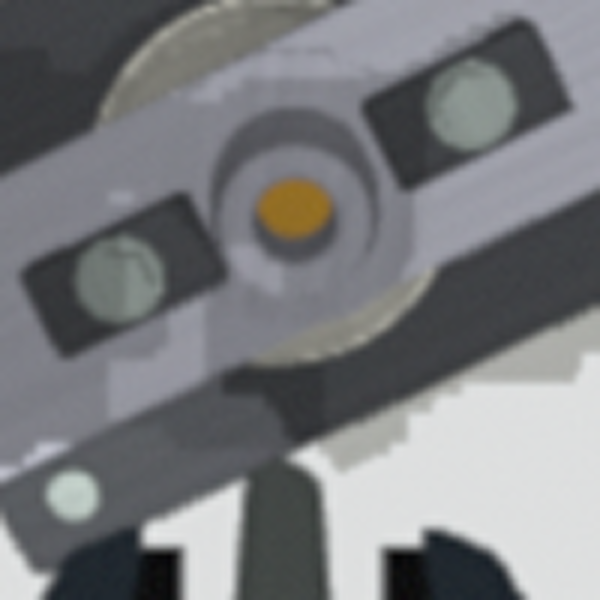

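```bash
python3 - <<'E'
from ins import *
m=eyes.camera_model('wrist');b=atz(m,(318.9,206.2),.116);print(b)
S=eyes.camera_model('side');C=eyes.camera_model('scene')
np.save('b.npy',b)
t=tcp([b[0],b[1],.126]);robot.move_straight(t,Rup(),rate=.05);robot.hold(.3)
print(footnow(),robot.sense()['time'])
m,w=snap('wrist','w5');_,s=snap('side','s5');_,c=snap('scene','f5')
def z(im,u,v,h,k): return cv2.resize(im[v-h:v+h,u-h:u+h,::-1],(k,k),interpolation=cv2.INTER_CUBIC)
cv2.imwrite('pics/c8.png',np.hstack([z(w,317,245,25,390),z(s,293,160,20,390)]))
E
```

```text
[0.55269349 0.34588152 0.116     ]
[0.55286607 0.34587567 0.12610475] 13.9667
```

View pics/c8.png

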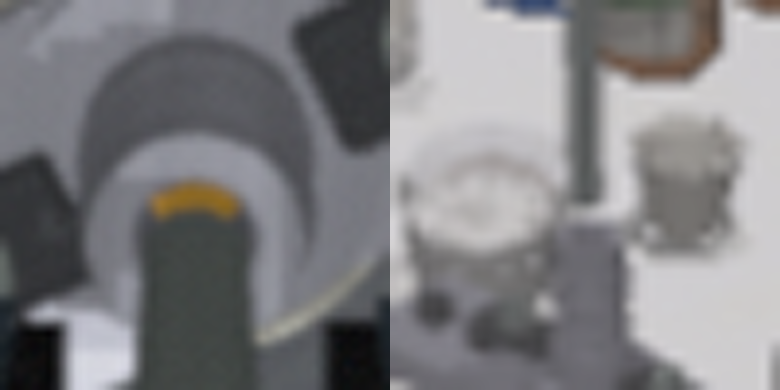

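```bash
python3 - <<'E'
from ins import *
b=np.load('b.npy');f=footnow()
for n in ('side','scene','wrist'):
    m=eyes.camera_model(n)
    pts=[b,f,f+[-.004,0,0],b+[-.0105,0,0],b+[.001,0,0],b+[0,.001,0],b-[0,0,.03],f+[0,0,.04]]
    print(n,proj(m,pts).round(2).tolist())
im=cv2.imread('pics/s5.png');im2=cv2.imread('pics/f5.png')
def z(im,u,v): return cv2.resize(im[v-20:v+20,u-13:u+13],(390,600),interpolation=cv2.INTER_NEAREST)
cv2.imwrite('pics/c9.png',np.hstack([z(im,293,162),z(im2,293,160)]))
E
```

```text
side [[293.31, 163.28], [293.29, 160.28], [292.01, 160.56], [289.98, 164.01], [293.63, 163.21], [293.18, 163.12], [293.45, 172.12], [293.1, 148.05]]
scene [[292.32, 161.14], [292.18, 157.51], [290.73, 157.83], [288.51, 162.0], [292.68, 161.06], [292.15, 161.0], [292.8, 171.87], [291.52, 142.79]]
wrist [[316.65, 249.92], [316.63, 253.05], [316.63, 247.68], [316.66, 236.21], [316.65, 251.21], [317.98, 249.92], [316.68, 241.97], [316.57, 267.71]]
```

View pics/c9.png

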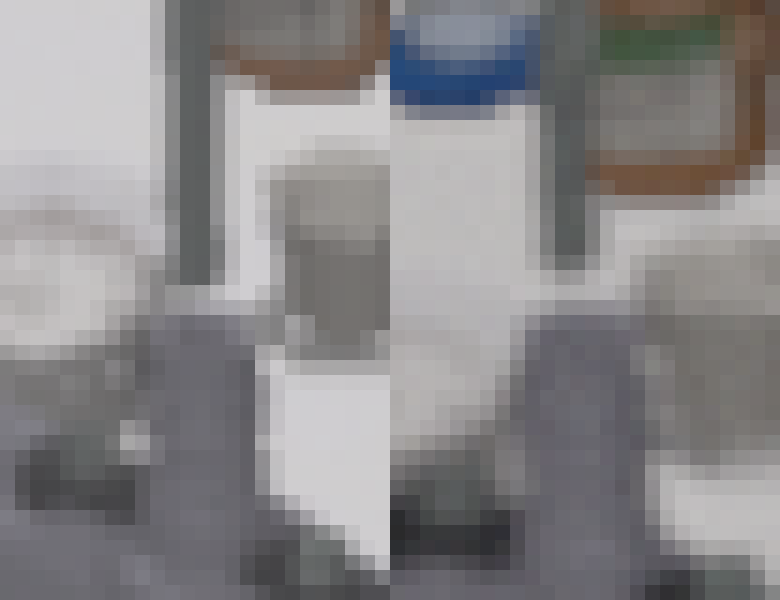

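```bash
python3 - <<'E'
from ins import *
b=np.load('b.npy')
f0=np.array(robot.sense()['force']);t0=np.array(robot.sense()['wrist_torque'])
st=robot.move_straight(tcp([b[0],b[1],.108]),Rup(),rate=.008,f_stop=2)
s=robot.sense();print(st,footnow(),s['force']-f0,s['wrist_torque']-t0,s['time'])
E
```

```text
False [0.5527424  0.34589414 0.10802791] [ 0.880657   -0.96659452  0.13487365] [-0.06045946 -0.08154855 -0.03874047] 16.5167
```

```bash
cat > step.py <<'E'
from ins import *
F0=np.array([-.39,.46,-.99])
def st(foot,z,n=1,rate=.008,fs=3,gain=.0003,verbose=True):
    foot=foot.copy()
    F=np.array(robot.sense()['force'])-FB
    foot[:2]+=gain*F[:2]; foot[2]=z
    r=robot.move_straight(tcp(foot),Rup(),rate=rate,f_stop=fs)
    s=robot.sense();T=np.array(s['wrist_torque'])
    if verbose: print(r,round(z,4),foot[:2].round(5),footnow().round(4),(np.array(s['force'])-FB).round(2),(T-TB).round(3),round(s['time'],2))
    return r,foot
E
python3 - <<'E'
import step;from step import *
b=np.load('b.npy');s=robot.sense()
step.FB=np.array(s['force'])-[.88,-.97,.13];step.TB=np.array(s['wrist_torque'])-[-.06,-.08,-.039]
np.savez('base.npz',F=step.FB,T=step.TB)
foot=b.copy()
r,foot=step.st(foot,.108,rate=.004)
for z in (.104,.100,.096):
    r,foot=step.st(foot,z)
    if r: break
np.save('foot.npy',foot)
m,w=snap('wrist','w6')
cv2.imwrite('pics/c10.png',cv2.resize(w[215:275,287:347,::-1],(480,480),interpolation=cv2.INTER_CUBIC))
E
```

```text
False 0.108 [0.55296 0.34559] [0.5528 0.3456 0.1079] [ 0.19 -0.31 -0.49] [ 0.041 -0.033  0.018] 16.77
False 0.104 [0.55301 0.3455 ] [0.553  0.3455 0.104 ] [ 0.69 -0.93 -0.09] [0.008 0.009 0.015] 17.42
False 0.1 [0.55322 0.34522] [0.5532 0.3452 0.1   ] [ 0.01  0.14 -0.08] [ 0.009 -0.018  0.066] 18.07
False 0.096 [0.55322 0.34526] [0.5532 0.3453 0.096 ] [-0.35  0.44 -0.23] [ 0.016 -0.032  0.02 ] 18.72
```

View pics/c10.png

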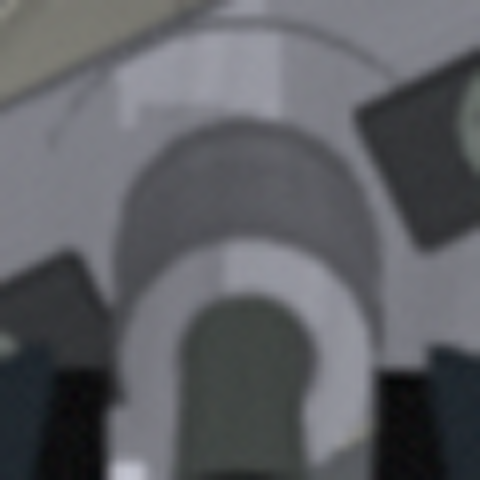

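```bash
python3 - <<'E'
import step;from step import *
d=np.load('base.npz');step.FB=d['F'];step.TB=d['T'];foot=np.load('foot.npy')
for z in (.091,.088):
    r,foot=step.st(foot,z,gain=.0002)
    if r: break
if not r:
    r,foot=step.st(foot,.079,rate=.006,fs=4,gain=.0002)
np.save('foot.npy',foot)
E
```

```text
False 0.091 [0.55336 0.34524] [0.5534 0.3452 0.091 ] [ 0.47  0.12 -0.65] [ 0.    -0.029  0.009] 19.54
False 0.088 [0.55345 0.34526] [0.5534 0.3452 0.0879] [-1.28 -0.15  0.06] [ 0.036 -0.028 -0.045] 20.07
True 0.079 [0.55319 0.34523] [0.5533 0.3453 0.0831] [ 0.37 -0.42  5.23] [0.017 0.042 0.031] 20.97
```

```bash
python3 - <<'E'
import step;from step import *
d=np.load('base.npz');step.FB=d['F'];step.TB=d['T'];foot=np.load('foot.npy')
F=np.array(robot.sense()['force'])-step.FB;print(F.round(2))
for z in (.081,.078,.075):
    F=np.array(robot.sense()['force'])-step.FB
    r,foot=step.st(foot,z,rate=.006,fs=17-max(F[2],0),gain=.0001)
    if r: break
np.save('foot.npy',foot)
E
```

```text
[ 0.37 -0.42  5.23]
False 0.081 [0.55323 0.34519] [0.5537 0.3455 0.0822] [ 0.36 -0.21  6.25] [-0.053  0.202 -0.004] 21.29
False 0.078 [0.55327 0.34517] [0.5538 0.3456 0.0794] [-1.4  -0.12  6.98] [-0.06   0.197 -0.001] 21.94
False 0.075 [0.55313 0.34516] [0.5537 0.3454 0.0765] [ 0.51 -0.32  8.04] [-0.086  0.209 -0.041] 22.59
```

```bash
python3 - <<'E'
import step;from step import *
d=np.load('base.npz');step.FB=d['F'];step.TB=d['T'];foot=np.load('foot.npy')
for z in (.072,.069,.066,.063,.061,.059):
    F=np.array(robot.sense()['force'])-step.FB
    r,foot=step.st(foot,z,rate=.007,fs=17-max(F[2],0),gain=.0000)
    if r: break
np.save('foot.npy',foot)
E
```

```text
False 0.072 [0.55313 0.34516] [0.5536 0.3455 0.0732] [-1.19 -0.59  6.65] [-0.013  0.144 -0.028] 23.17
False 0.069 [0.55313 0.34516] [0.5536 0.3454 0.0703] [-0.62 -0.65  7.3 ] [-0.096  0.133  0.071] 23.74
False 0.066 [0.55313 0.34516] [0.5536 0.3455 0.0673] [ 0.11 -0.11  7.81] [-0.072  0.185  0.028] 24.32
False 0.063 [0.55313 0.34516] [0.5536 0.3455 0.0642] [ 0.45 -0.45  5.93] [-0.061  0.174 -0.041] 24.89
False 0.061 [0.55313 0.34516] [0.5537 0.3455 0.0623] [0.53 0.37 7.05] [-0.02   0.17  -0.014] 25.32
False 0.059 [0.55313 0.34516] [0.553  0.3451 0.0583] [ 1.05 -0.51 -0.19] [ 0.111 -0.203 -0.061] 25.76
```

```bash
python3 - <<'E'
import step;from step import *
d=np.load('base.npz');step.FB=d['F'];step.TB=d['T'];foot=np.load('foot.npy')
r,foot=step.st(foot,.0575,rate=.006,fs=6,gain=0)
r,foot=step.st(foot,.10,rate=.02,fs=8,gain=0)
r,foot=step.st(foot,.128,rate=.02,fs=8,gain=0)
foot[2]=.16;foot[0]+=.03
robot.move_straight(tcp(foot),Rup(),rate=.08);robot.hold(.2)
m,w=snap('wrist','w7');_,s=snap('side','s7');print(robot.sense()['time'],robot.sense()['opening'],robot.sense()['force'])
cv2.imwrite('pics/c11.png',np.hstack([cv2.resize(w[165:285,257:377,::-1],(400,400),interpolation=cv2.INTER_CUBIC),cv2.resize(s[140:220,250:330,::-1],(400,400),interpolation=cv2.INTER_CUBIC)]))
E
```

```text
False 0.0575 [0.55313 0.34516] [0.5531 0.3451 0.0573] [ 1.02  0.58 -0.37] [ 0.027 -0.161  0.029] 26.16
False 0.1 [0.55313 0.34516] [0.5531 0.3451 0.0999] [0.2  0.08 0.03] [-0.025 -0.055 -0.027] 28.43
False 0.128 [0.55313 0.34516] [0.553  0.3451 0.1278] [0.4  0.55 0.51] [ 0.031  0.088 -0.015] 29.98
30.9833 0.01538857358439179 [ 1.51649563  0.19588741 -2.11925411]
```

View pics/c11.png

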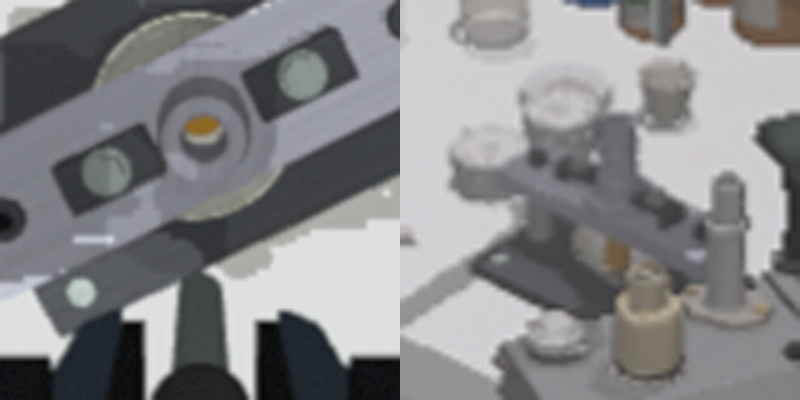

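```bash
python3 - <<'E'
from ins import *
im=cv2.imread('pics/w7.png',0).astype(int)
print(im[240:254,315:319].mean(1).round())
for r in (252,256,260): print(r,im[r,303:333])
R=Rup()
s=robot.sense();p=np.array(s['eef_pos']);p[2]=.385;robot.move_straight(p,R,rate=.2)
robot.move_straight([.40,-.20,.385],R,rate=.28)
h=[.4067,-.2832]
robot.move_straight(tcp([h[0],h[1],.20]),R,rate=.2)
robot.move_straight(tcp([h[0],h[1],.075]),R,rate=.12);robot.hold(.3)
s=robot.sense();print(s['time'],footnow(),s['force'])
m,w=snap('wrist','w8');_,s=snap('side','s8')
cv2.imwrite('pics/c12.png',np.hstack([cv2.resize(w[195:285,272:362,::-1],(400,400),interpolation=cv2.INTER_CUBIC),cv2.resize(s[310:390,310:390,::-1],(400,400),interpolation=cv2.INTER_CUBIC)]))
E
```

```text
[68. 73. 75. 75. 78. 88. 96. 79. 68. 69. 68. 69. 69. 69.]
252 [125 152 170 201 215 224 214 149  85  64  67  69  68  69  69  69  68  67
  67  70 124 203 224 222 222 222 222 222 221 221]
256 [222 221 221 221 223 222 204 128  70  66  70  70  69  69  67  69  70  70
  68  65 100 175 217 222 221 222 222 222 221 221]
260 [223 222 222 221 223 218 180 109  70  68  68  70  70  69  69  69  70  70
  70  70  86 152 210 223 222 222 222 222 223 221]
36.1833 [ 0.40687248 -0.28336055  0.07533019] [ 0.8356516   0.24987408 -1.44361973]
```

View pics/c12.png

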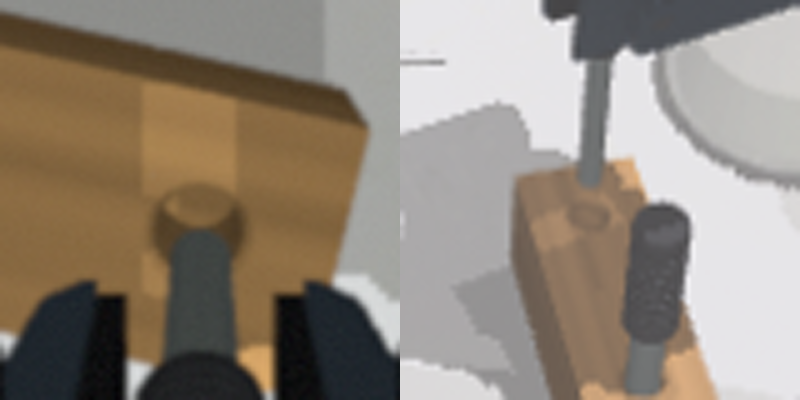

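```bash
python3 - <<'E'
from ins import *
m=eyes.camera_model('wrist');print(proj(m,[[.4067-.008,-.2832,.055],[.4067,-.2832+.008,.055],[.4067,-.2832-.008,.055]]))
h=[.4067,-.2832];R=Rup()
f0=np.array(robot.sense()['force'])
for z,fs in ((.045,4),(.012,4),(.006,3)):
    r=robot.move_straight(tcp([h[0],h[1],z]),R,rate=.03 if z>.02 else (.02 if z>.01 else .008),f_stop=fs)
    s=robot.sense();print(r,footnow().round(4),(s['force']-f0).round(2),s['time'])
    if r:break
E
```

```text
[[316.74938954 236.94088142]
 [327.00942869 247.03175241]
 [306.48118582 247.01955368]]
False [ 0.4069 -0.2833  0.0452] [-0.11 -0.08 -0.56] 37.4333
False [ 0.4068 -0.2833  0.0121] [ 0.42 -0.3  -0.63] 39.2333
True [ 0.4068 -0.2833  0.0092] [-0.32 -0.26  6.38] 39.7083
```

```bash
python3 - <<'E'
from ins import *
h=[.4067,-.2832];R=Rup()
robot.move_straight(tcp([h[0],h[1],.0098]),R,rate=.005)
claw.grip(.06,20);robot.hold(.3)
s=robot.sense();print(s['opening'],s['force'],s['time'])
p=np.array(s['eef_pos']);robot.move_straight(p+[0.0,0,.12],R,rate=.1,f_stop=6)
robot.move_straight(p+np.array([.03,.0,.25]),R,rate=.25)
robot.move_straight([.42,-.05,.38],R,rate=.25);robot.hold(.3)
s=robot.sense();print(s['force'],s['eef_pos'],s['time'])
_,a=snap('side','s9');_,c=snap('scene','f9')
z=lambda im,u,v,h:cv2.resize(im[v-h:v+h,u-h:u+h,::-1],(400,400),interpolation=cv2.INTER_CUBIC)
cv2.imwrite('pics/c13.png',np.hstack([z(a,355,355,50),z(a,293,180,30)]))
E
```

```text
0.06025019904592581 [0.07194827 0.47290462 0.10955309] 41.2833
[-0.8153043  -0.21517395 -0.11071149] [ 0.42003938 -0.05062376  0.37982886] 44.7083
```

View pics/c13.png

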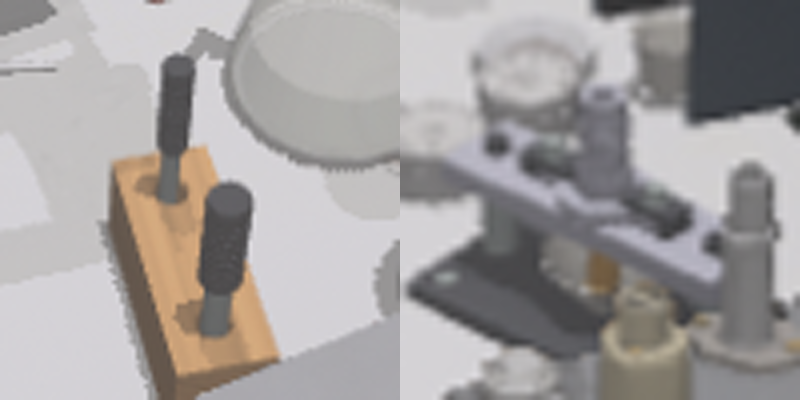

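View pics/f9.png

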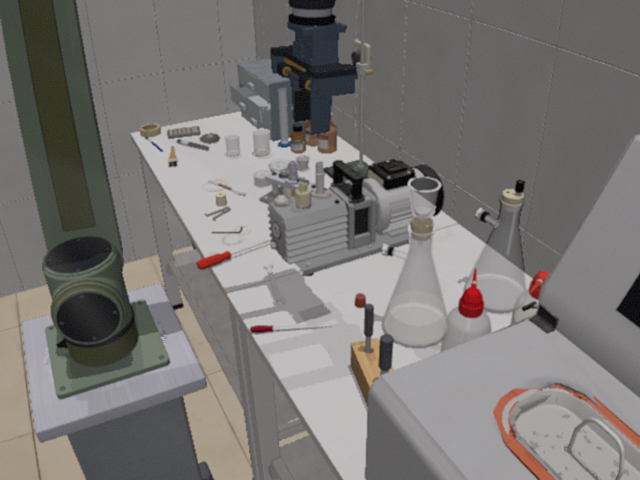

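```bash
python3 - <<'E'
from ins import *
p=np.radians(35);c,s_=np.cos(p),np.sin(p)
R=np.array([[-c,0,s_],[0,1,0],[s_,0,-c]])
print(np.linalg.det(R))
robot.reach([.40,.345,.32],R);robot.hold(.2)
m,w=snap('wrist','w10');uv=proj(m,[[.553,.345,.03],[.553,.345,.116]]);print(uv,robot.sense()['time'])
u,v=uv[0].astype(int);v=max(v,60)
cv2.imwrite('pics/c14.png',cv2.resize(w[v-60:v+60,u-60:u+60,::-1],(600,600),interpolation=cv2.INTER_CUBIC))
E
```

```text
0.34202014332566877
[[316.78271951 321.5050592 ]
 [316.89017002 356.40628854]] 46.5417
```

View pics/c14.png

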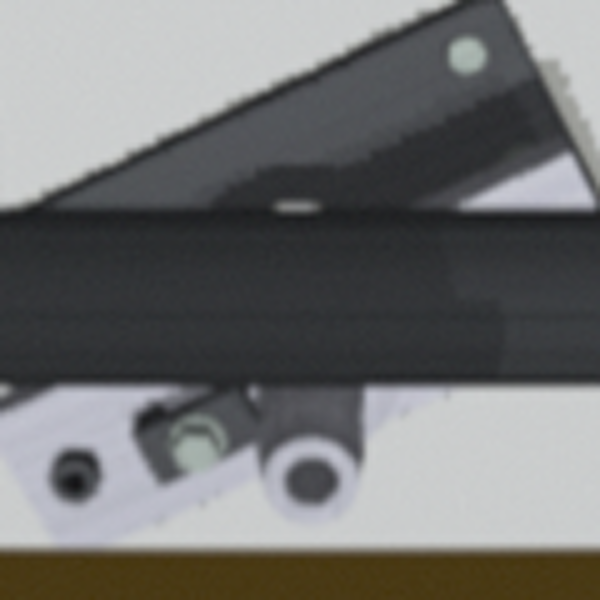

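```bash
python3 - <<'E'
from ins import *
print(robot.sense()['eef_pos'])
p=np.radians(35);c,s_=np.cos(p),np.sin(p)
R=np.array([[-c,0,s_],[0,1,0],[-s_,0,-c]])
print(np.linalg.det(R))
robot.reach([.40,.345,.34],R);robot.hold(.2)
m,w=snap('wrist','w11');uv=proj(m,[[.553,.345,.03],[.553,.345,.116]]);print(uv,robot.sense()['time'],robot.sense()['force'])
u,v=uv[0].astype(int);v=max(v,60)
cv2.imwrite('pics/c15.png',cv2.resize(w[v-60:v+60,u-60:u+60,::-1],(600,600),interpolation=cv2.INTER_CUBIC))
E
```

```text
[0.4004523  0.34430591 0.32024488]
1.0
[[316.34993598 159.60127593]
 [316.35967764 204.70290403]] 47.4083 [ 0.24184027 -0.25085238 -0.56209743]
```

View pics/c15.png

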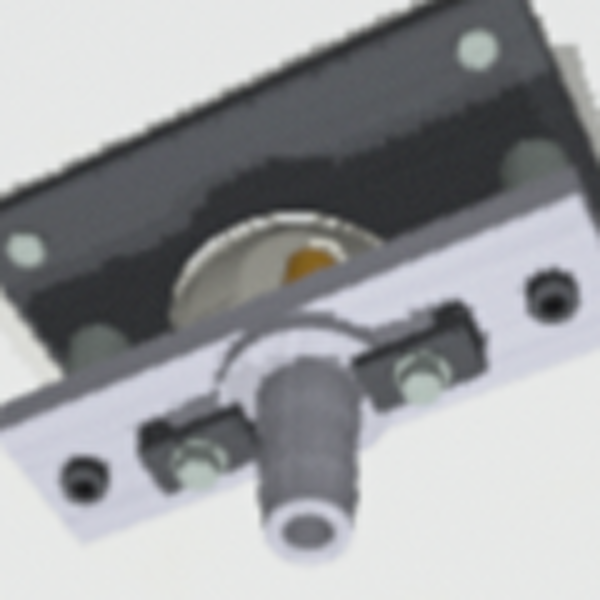

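The plug (310,262 in the crop) lies inside the white dish. The dish is still on the base plate under the nozzle, and nothing is touching the robot.

```bash
python3 - <<'E'
from h import *
robot.hold(.3);print(robot.sense()['time'],robot.sense()['dq']);print(robot.hand_in())
E
```

```text
47.7083 [ 0.3168159  -0.2258055   0.22633769 -0.05208727  0.05249481 -0.04155482]
the job is handed in; nothing more can be done
None
```

I pushed the plug out of the nozzle into the dish and stood the rod back in its hole. The job was handed in at about 48 s, within the 72 s limit.

- **Rod in the hand:** I gripped the slim rod along its lean and measured its foot in the wrist camera. It was about 7 mm off to one side with a 2.3° tilt, which I corrected before going to the nozzle.
- **Finding the bore:** The foot entered at 8 mm/s with no touch on the rim strong enough to trip the 2 N stop. The sideways force was about 1 N. The largest reading on the way down the bore was about 1.4 N, close to the sensor's noise of roughly 0.5 N.
- **Driving the plug:** The foot met the plug about 33 mm below the mouth. It moved steadily at 6–7 mm/s, with 6–8 N at each reading. The force vanished about 55–57 mm down, as expected.
- **Last checks:** The pictures show the plug inside the dish and the dish still under the nozzle. The rod is upright in its own hole, the thick drift looks unmoved, and the arm is clear of everything.
- **Disagreements and slips:**
  - The side and scene cameras put the foot about 1 mm off the wrist camera's estimate before entry, but it went in regardless.
  - Readings near −0.2 to +0.2 N m of wrist torque during the push are not fully explained.
  - One inspection pose after the work was done used a wrong rotation matrix. The arm moved in free space, touched nothing that I could see, and I repeated the view correctly.

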